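Draw back the sliding cover of the long slide box

ROBOT

A 6-joint arm with a two-finger parallel gripper is mounted at the origin on a cart in front of the work surface, level with it; the furniture and walls round the work are solid. World frame = base frame: x ahead of the robot, y to its left, z up, the work surface at z = 0. Lengths are in mm, angles in rad, forces in N, time in s.
With the tool pointing down it reaches from about 250 to 775 mm from the base axis. Payload 4 kg.
Tool frame: the origin (TCP) lies between the finger pads; the fingertips stand 19 mm ahead of it and the grasp point (between the pads) is the TCP; z points along the fingers, y is the direction in which the jaws open and shut (so a half turn about z gives the same grasp; the last joint's range is limited). The gripper opens to 94 mm and grips with 3 to 60 N. Pads are 16 mm wide; open, the fingers measure 119 mm over their backs; the gripper's body (75 mm by 177 mm) begins 78 mm behind the grasp point.
Start: joints at [1.192, 0.087, 1.371, -0, 1.684, -0.103], TCP at [149.783, 529.229, 224.506] pointing down, gripper open.
Joint ranges: [-3.1, 3.1], [-0.76, 2.03], [0.27, 2.55], [-1.08, 4.22], [0.17, 2.65], [-2.57, 2.57]. Speed limits (rad/s): [2.79, 2.79, 3.14, 3.14, 3.14, 3.14].

INTERFACE

Orientations are given as [roll, pitch, yaw] about the fixed x, y, z axes, in that order (R = Rz(yaw) Ry(pitch) Rx(roll)).
In Python, from workcell import env, eyes gives the robot as it stands.
- The arm moves only by the tool carry_out, never from a script. Its argument "commands" is a list of rows, each a list of 3 entries, a list of its own where there are three numbers: the shift along the tool's x, y, z in mm, then the turn, a rotation vector about the tool's x, y, z in rad, then the closure, from -1 (fully open) to 1 (shut). In form: [[[tx, ty, tz], [wx, wy, wz], fingers], ...]. A call has 1 to 5 rows; each row shifts and turns the pose as measured when the row begins, along the tool's axes as they then stand; what a row does not reach is not made up. A row lasts 1/12 s, in which the tool goes at most 41.7 mm and 7.16 degrees, less where a joint would pass 70% of its speed; a pose out of reach is approached as far as the arm can. A call is refused whole if a number of a shift passes 41.7 or a number of a turn 0.125, either way. A call with a gripper value outside its range is refused whole. The fingers move at their own pace and stop on an object; the grip force is fixed at half the most. Time passes only in rows, so rows that do not move let the fingers close. It gives the time, the measured TCP pose, the force and the opening at its end, in the units of the state.
- env.get_state(): the state, without advancing time (a new reading comes with each control period).
- eyes.camera(name): name is "scene" or "side" or "wrist"; returns a dict with "img" (420x560x3 uint8, red, green, blue), "depth" (420x560 float32, mm along the optical axis (not along the pixel's ray), 0 where there is no reading), "fovy" (degrees; the focal length in pixels is half the picture's height over the tangent of half this angle, whatever the lens; pixels are square), "cx", "cy" (the principal point, pixels), "k1" (the pictures are not rectified: a ray, as slopes to the right and down, at radius r is drawn at 1 + k1 r^2 times it, then the intrinsics apply), "R" (3x3) and "t" (3): a world point X has camera coordinates R X + t; the wrist camera has in their place "T_tool_cam" (4x4, takes a point from camera to tool coordinates, whose origin is the TCP and whose axes are the flange's). Camera axes: x right, y down, z forward; pixel columns grow to the right and rows downward; lengths in mm; the calibration is good to about 2 mm. A picture is of the moment at which its call begins: read the wrist's pose just before it.
- env.sign_off(): hands the job in, once; it reports no verdict.
The state is a dict: "clock": time; "joint_positions": joint angles; "joint_vel": joint speeds; "joint_efforts": joint torques, N m; "tool_pos": TCP position; "orientation": TCP orientation; "force": force on the tool from outside, world axes, zero at the start; "torque": the same for the moment, N m; "opening": opening from 0.0 (shut) to 1.0 (fully open).
Only numpy, scipy, OpenCV 4.12 (cv2) and the standard library are available. Lean on these libraries where they do the work, as an engineer would, in place of code of your own. Each camera call takes 0.05 s, during which the arm holds its last target.

TASK

Open the longer of the two microscope-slide boxes so that the slides can be reached: its flat cover has no handle, so press down on top of it and draw it back towards the front of the desk, as far as it goes. Leave the shorter box shut.

Things in the scene. Friction and masses are not known exactly. Their poses are not given: they have to be found in the camera images.
- long_box_patch (a point): Centre of the top of the long box's sliding cover, on a thin dark ribbed 44 mm square; moves with the cover; 35.5 mm above the desk. Axes: z up, x to the box's rear, y across; the cover opens to -x, roughly towards the robot. White box, fixed to the desk, 170 long (x) x 92 wide x 38 mm high; between its side rails 76 mm of the flat grey cover shows, 2.5 mm below the rails' tops.
- long_box_cover (a joint): Travel of the long box's cover in m: 0 shut, 0.095 at its end stop, when it juts 95 mm out over the box's front, its underside 31 mm above the desk. Shut or up to 6 mm open at the start. It slides with about 1.2 N of friction and stays where it is left; its top is rigid; a press of 6 to 10 N with closed fingertips is enough to drag it.
- short_box_patch (a point): Centre of the top of the short box's sliding cover. This box is built like the long one, as wide and as high, but only 112 mm long (x). Same axes. It is to be left shut. The two boxes stand side by side; which is on the left varies.
- short_box_cover (a joint): Travel of the short box's cover in m: 0 shut, as at the start; 0.06 fully open.

How it is judged:
By the outcome, as a careful person would: the job done as asked, in the order asked, and still so for the second after the job is handed in, with the robot touching nothing.
It also fails if it takes over 29 s, if anything falls off the work surface, if the arm or the gripper's body presses on something with over 40 N, if the wrist force passes 120 N, or if a joint passes its speed limit or range.

## Working session

There is one attempt and no reset: what is moved stays moved. The work goes in short steps, Python scripts to look and compute and a tool call to move; the robot and the scene stay as the last step left them, time stands still between calls to the robot, and variables do not carry over. Pictures are saved under pics/ and viewed, and the job is handed in when it is done.

Besides the shell and the picture viewer there is one more tool, called after "Request:" by a JSON object that holds its "op" and its "data". carry_out: Moves the arm, as the interface text tells. Its arguments: {"type":"object","properties":{"commands":{"type":"array"}},"required":["commands"]}

```bash
mkdir -p pics; cat > h.py <<'E'
import numpy as np, cv2
from workcell import env, eyes
def snap(n,f):
    c=eyes.camera(n); cv2.imwrite(f'pics/{f}.png',c['img'][:,:,::-1]); np.savez(f'pics/{f}.npz',**c); return c
def ray(c,u,v):
    f=210/np.tan(np.radians(c['fovy'])/2)
    p=np.array([(u-c['cx'])/f,(v-c['cy'])/f]); q=p.copy()
    for _ in range(20): q=p/(1+c['k1']*(q@q))
    return np.array([q[0],q[1],1.])
def plane(c,u,v,z):
    d=c['R'].T@ray(c,u,v); o=-c['R'].T@c['t']; return o+d*(z-o[2])/d[2]
def dep(c,u,v):
    return c['R'].T@(ray(c,u,v)*c['depth'][int(round(v)),int(round(u))]-c['t'])
E
python3 - <<'E'
from h import *
s=env.get_state(); print(s)
snap('scene','s0'); snap('side','d0')
E
```

```text
{'clock': 0.0, 'joint_positions': array([ 1.19188737e+00,  8.79236292e-02,  1.37223146e+00, -1.60811750e-05,
        1.68359107e+00, -1.03112485e-01]), 'joint_vel': array([ 0.00073213,  0.00119588, -0.00056678,  0.00064168,  0.00120575,
        0.00084724]), 'joint_efforts': array([-1.56780137e-03, -3.40171087e+01, -3.02427471e+01,  7.15288217e-02,
        3.29885725e-02, -1.67800613e-04]), 'tool_pos': array([149.60176129, 528.7410191 , 223.33284118]), 'orientation': array([-3.13944894e+00, -2.05762436e-04,  2.86579416e+00]), 'force': array([-0.13026497,  0.44601962,  0.37321553]), 'torque': array([ 0.01686853, -0.00496061,  0.00406296]), 'opening': 0.9977970811620301}
```

View pics/s0.png

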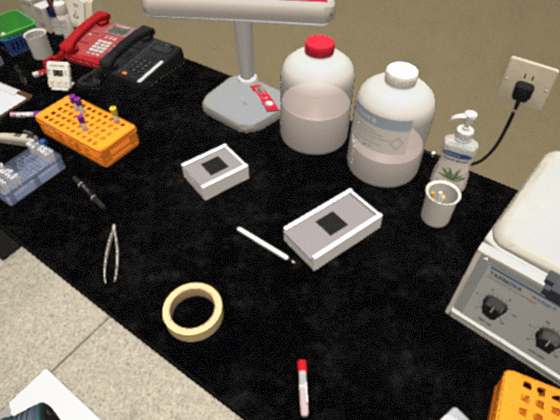

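View pics/d0.png

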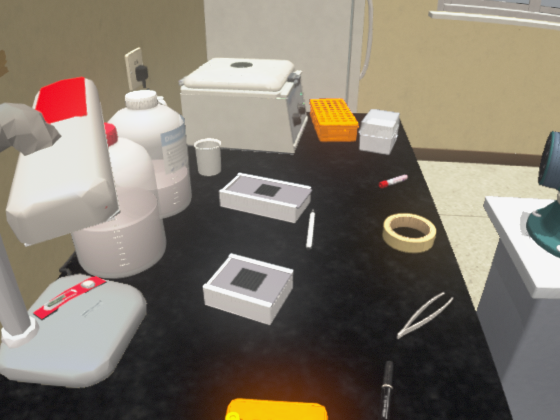

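The scene image shows the long box around (332,228) and the short one around (215,172). A pen lies in front of the long box. I'll enlarge both to read the corners.

```bash
python3 - <<'E'
import cv2,numpy as np
a=cv2.imread('pics/s0.png')[180:280,270:400]; b=cv2.imread('pics/d0.png')[165:230,210:320]
cv2.imwrite('pics/s0c.png',cv2.resize(a,None,fx=6,fy=6,interpolation=cv2.INTER_CUBIC))
cv2.imwrite('pics/d0c.png',cv2.resize(b,None,fx=7,fy=7,interpolation=cv2.INTER_CUBIC))
E
```

```text
(no output)
```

View pics/s0c.png

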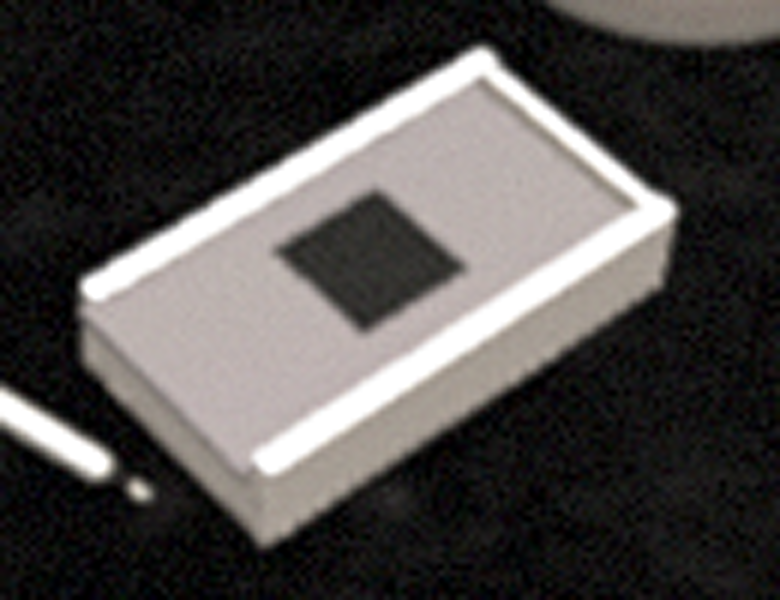

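View pics/d0c.png

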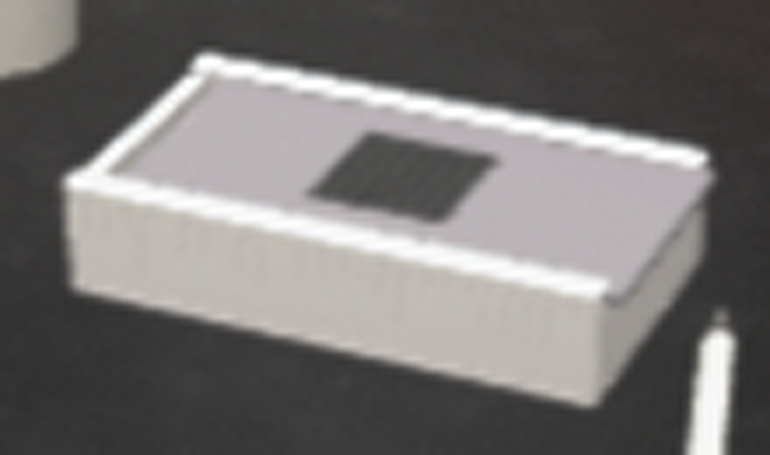

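```bash
python3 - <<'E'
from h import *
def go(f,pts,ox,oy,k,rails):
    c=np.load(f'pics/{f}.npz')
    g=lambda p,z:plane(c,ox+(p[0]+.5)/k-.5,oy+(p[1]+.5)/k-.5,z)
    P=np.array([g(p,35.5) for p in pts]); print(f,'patch',P.round(1).tolist(),P.mean(0).round(1))
    print(' sides',[round(np.linalg.norm(P[i]-P[(i+1)%4]),1) for i in range(4)])
    Q=np.array([g(p,38) for p in rails]);print(' FL,RL,RR,FR',Q.round(1).tolist());print(' sides',[round(np.linalg.norm(Q[i]-Q[(i+1)%4]),1) for i in range(4)])
    for a,b in((0,1),(3,2)): d=Q[b]-Q[a]; print(' yaw',np.arctan2(d[1],d[0]))
    u=int(ox+sum(p[0] for p in pts)/4/k);v=int(oy+sum(p[1] for p in pts)/4/k); print(' depth',dep(c,u,v))
go('s0',[(275,250),(378,190),(465,268),(365,330)],270,180,6,[(80,285),(485,45),(678,210),(262,472)])
go('d0',[(498,157),(372,130),(305,193),(443,223)],210,165,7,[(605,295),(66,180),(200,55),(710,155)])
c=np.load('pics/s0.npz'); print([plane(c,*p,35.5).round(0).tolist() for p in ((215,164),(238,228),(296,262))])
E
```

```text
s0 patch [[624.5, -44.9, 35.5], [664.9, -58.5, 35.5], [652.2, -98.0, 35.5], [612.9, -85.2, 35.5]] [638.6 -71.6  35.5]
 sides [np.float64(42.6), np.float64(41.5), np.float64(41.3), np.float64(41.9)]
 FL,RL,RR,FR [[575.9, -3.7, 38.0], [739.8, -55.3, 38.0], [709.9, -142.8, 38.0], [547.9, -89.1, 38.0]]
 sides [np.float64(171.8), np.float64(92.4), np.float64(170.7), np.float64(89.8)]
 yaw -0.3050687171264405
 yaw -0.32009162700534377
 depth [638.7328883  -70.86601152  33.98134331]
d0 patch [[612.6, -85.8, 35.5], [652.6, -99.8, 35.5], [667.6, -58.2, 35.5], [625.0, -43.9, 35.5]] [639.5 -71.9  35.5]
 sides [np.float64(42.4), np.float64(44.2), np.float64(44.9), np.float64(43.7)]
 FL,RL,RR,FR [[575.5, -2.9, 38.0], [739.0, -55.4, 38.0], [713.0, -141.4, 38.0], [548.7, -88.3, 38.0]]
 sides [np.float64(171.7), np.float64(89.8), np.float64(172.7), np.float64(89.5)]
 yaw -0.3107359345315599
 yaw -0.3124493965270589
 depth [639.73549112 -67.83496592  36.69780238]
[[639.0, 219.0, 36.0], [528.0, 66.0, 36.0], [525.0, -68.0, 36.0]]
```

Both cameras agree: the patch centre is at (639,-72) and the box yaw is about -0.313. Tool +x is already nearly the opening direction. Next I'll check for tall obstacles along the path.

```bash
python3 - <<'E'
from h import *
for f in('s0','d0'):
    c=np.load(f'pics/{f}.npz'); c={k:c[k] for k in c}
    P=[]
    for v in range(0,420,4):
        for u in range(0,560,4):
            if c['depth'][v,u]>0:
                p=dep(c,u,v)
                if 90<p[2]<600 and 0<p[0]<800 and -350<p[1]<600: P.append((*p,u,v))
    P=np.array(P); print(f,len(P))
    if len(P):
        for y in range(-350,600,50):
            m=P[(P[:,1]>=y)&(P[:,1]<y+50)]
            if len(m): i=m[:,0].argmin(); print(y,len(m),m[i].round(0))
E
```

```text
s0 263
-350 117 [ 610. -346.   91.  476.  288.]
-50 24 [ 92.  -2. 195.  20. 416.]
0 6 [ 86.  14. 182.  12. 416.]
250 23 [778. 300. 289. 216.  16.]
300 34 [759. 346. 293. 192.  12.]
350 34 [733. 400. 290. 164.  12.]
400 25 [714. 430. 281. 148.  16.]
d0 807
-350 186 [ 615. -326.   98.  288.  120.]
-100 3 [ 92. -62. 188. 548. 136.]
-50 24 [ 90. -40. 206. 556. 132.]
0 31 [ 81.   2. 109. 556. 188.]
250 5 [786. 292. 283. 108. 148.]
300 29 [764. 335. 297. 108. 152.]
350 72 [731. 398. 284. 116. 192.]
400 168 [714. 430. 281. 120. 212.]
450 289 [607. 498.  91. 236. 416.]
```

Request:
{"op": "carry_out", "data": {"commands": [[[-33,-23,0],[0,0,0.037],1],[[-33,-23,0],[0,0,0],1],[[-33,-23,0],[0,0,0],1],[[-33,-23,0],[0,0,0],1],[[-33,-23,0],[0,0,0],1]]}}

```text
clock: 0.52
tool_pos: [270.8, 368.7, 218.3]
orientation: [-3.134, -0.005, 2.843]
force: [0.6, 0.6, 0.5]
opening: 0.679
```

Request:
{"op": "carry_out", "data": {"commands": [[[-33,-23,0],[0,0,0],1],[[-33,-23,0],[0,0,0],1],[[-33,-23,0],[0,0,0],1],[[-33,-23,0],[0,0,0],1],[[-33,-23,0],[0,0,0],1]]}}

```text
clock: 0.93
tool_pos: [396.4, 202.1, 216.3]
orientation: [-3.132, -0.006, 2.845]
force: [1.2, 0.4, -0.2]
opening: 0.328
```

Request:
{"op": "carry_out", "data": {"commands": [[[-33,-20,8],[0,0,0],1],[[-33,-20,8],[0,0,0],1],[[-33,-20,8],[0,0,0],1],[[-33,-20,8],[0,0,0.016],1],[[-33,-20,8],[0,0,0],1]]}}

```text
clock: 1.35
tool_pos: [528.7, 48.0, 175.9]
orientation: [-3.135, -0.003, 2.826]
force: [-0.7, 1.2, -0.0]
opening: 0.007
```

Request:
{"op": "carry_out", "data": {"commands": [[[-33,-20,10],[0,0,0],1],[[-33,-20,10],[0,0,0],1],[[-33,-20,10],[0,0,0],1],[[-20,-13,15],[0,0,0],1],[[-5,-5,15],[0,0,0],1]]}}

```text
clock: 1.77
tool_pos: [627.7, -76.9, 111.5]
orientation: [-3.134, -0.002, 2.82]
force: [-0.2, 0.3, -0.3]
opening: 0.005
```

Request:
{"op": "carry_out", "data": {"commands": [[[-6,5,18],[0,0,-0.009],1],[[-5,4,16],[0,0,0],1],[[0,0,10],[0,0,0],1],[[0,0,0],[0,0,0],1]]}}

```text
clock: 2.1
tool_pos: [638.8, -76.5, 57.2]
orientation: [-3.131, -0.014, 2.822]
force: [0.4, 0.3, -0.1]
opening: 0.009
```

```bash
python3 - <<'E'
from h import *
s=env.get_state(); print(s['tool_pos'],s['orientation'],s['force'])
snap('scene','s1');snap('side','d1')
a=cv2.imread('pics/s1.png')[130:280,250:450]; b=cv2.imread('pics/d1.png')[110:230,190:350]
cv2.imwrite('pics/m1.png',np.vstack([cv2.resize(a,(400,300)),cv2.resize(b,(400,300))]))
E
```

```text
[638.77623158 -76.50542504  57.22253585] [-3.13133277 -0.01388453  2.82230239] [ 0.43234731  0.3400066  -0.11428227]
```

View pics/m1.png

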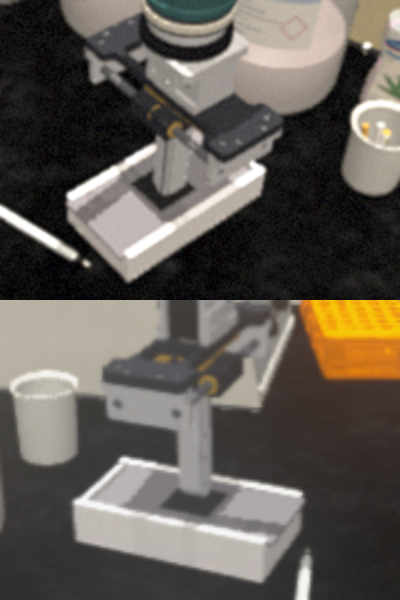

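The fingertips are closed over the dark patch, with about 3 mm left to contact. I'll lower them gently.

Request:
{"op": "carry_out", "data": {"commands": [[[0,4,0],[0.0,-0.01,0],1],[[0,0,2],[0,0,0],1],[[0,0,2],[0,0,0],1]]}}

```text
clock: 2.45
tool_pos: [642.8, -72.0, 60.3]
orientation: [-3.133, 0.008, 2.824]
force: [-0.7, -0.5, 1.0]
opening: 0.004
```

Request:
{"op": "carry_out", "data": {"commands": [[[0,0,3],[0,0,0],1],[[0,0,2],[0,0,0],1]]}}

```text
clock: 2.62
tool_pos: [643.8, -71.6, 57.6]
orientation: [-3.133, 0.012, 2.825]
force: [-0.3, 1.0, -0.1]
opening: 0.007
```

Request:
{"op": "carry_out", "data": {"commands": [[[2,0,3],[0,0.006,0],1],[[1,0,2],[0,0,0],1]]}}

```text
clock: 2.78
tool_pos: [642.0, -70.9, 54.8]
orientation: [-3.134, 0.01, 2.825]
force: [-2.4, -0.2, 8.2]
opening: 0.009
```

Request:
{"op": "carry_out", "data": {"commands": [[[0,0,3],[0,0,0],1]]}}

```text
clock: 2.87
tool_pos: [643.3, -71.3, 54.7]
orientation: [-3.134, 0.014, 2.825]
force: [-1.0, -0.4, 11.9]
opening: 0.006
```

Request:
{"op": "carry_out", "data": {"commands": [[[6,0,2],[0,0,0],1],[[8,0,2],[0,0,0],1]]}}

```text
clock: 3.03
tool_pos: [634.1, -68.3, 54.8]
orientation: [-3.135, 0.025, 2.824]
force: [1.3, -0.7, 5.4]
opening: 0.004
```

Request:
{"op": "carry_out", "data": {"commands": [[[8,0,2.5],[0,0.012,0],1],[[8,0,2.5],[0,0.006,0],1],[[8,0,2.5],[0,0,0],1]]}}

```text
clock: 3.28
tool_pos: [616.4, -62.7, 54.8]
orientation: [-3.135, 0.026, 2.824]
force: [1.5, -1.4, 7.7]
opening: 0.006
```

Request:
{"op": "carry_out", "data": {"commands": [[[8,0,2.5],[0,0.012,0],1],[[8,0,2.5],[0,0.012,0],1],[[8,0,2.5],[0,0.012,0],1]]}}

```text
clock: 3.53
tool_pos: [597.9, -56.8, 54.7]
orientation: [-3.136, 0.007, 2.823]
force: [0.9, -0.9, 7.8]
opening: 0.005
```

```bash
python3 - <<'E'
from h import *
s=env.get_state(); print(s['tool_pos'],s['orientation'],s['force'])
snap('scene','s2');snap('side','d2')
a=cv2.imread('pics/s2.png')[130:280,250:450]; b=cv2.imread('pics/d2.png')[110:230,190:350]
cv2.imwrite('pics/m2.png',np.vstack([cv2.resize(a,(400,300)),cv2.resize(b,(400,300))]))
print(env.get_state()['force'])
E
```

```text
[597.93363982 -56.84236949  54.74306894] [-3.13594861  0.00739838  2.82343653] [ 0.88187352 -0.93549442  7.76367363]
[-1.99912064  0.07667461  9.54139479]
```

View pics/m2.png

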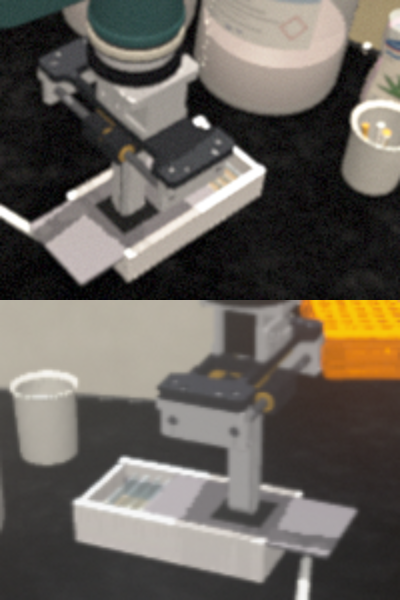

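The cover is following: it juts about half way out and slides show at the rear. I'll keep drawing it.

Request:
{"op": "carry_out", "data": {"commands": [[[8,0,2.5],[0,0.008,0],1],[[8,0,2.5],[0,0.006,0],1],[[8,0,2.5],[0,0.006,0],1],[[8,0,2.5],[0,0.006,0],1]]}}

```text
clock: 3.97
tool_pos: [573.5, -49.1, 54.7]
orientation: [-3.137, 0.003, 2.823]
force: [0.6, -1.0, 7.6]
opening: 0.002
```

Request:
{"op": "carry_out", "data": {"commands": [[[6,0,2.5],[0,0.006,0],1],[[5,0,2.5],[0,0.006,0],1]]}}

```text
clock: 4.13
tool_pos: [565.8, -46.7, 54.7]
orientation: [-3.137, 0.003, 2.823]
force: [1.7, -0.3, 7.6]
opening: 0.001
```

Request:
{"op": "carry_out", "data": {"commands": [[[5,0,2.5],[0,0.006,0],1],[[5,0,2.5],[0,0.006,0],1]]}}

```text
clock: 4.3
tool_pos: [559.4, -44.6, 54.7]
orientation: [-3.138, 0.003, 2.823]
force: [1.3, -0.7, 7.8]
opening: 0.003
```

Request:
{"op": "carry_out", "data": {"commands": [[[4,0,2.5],[0,0.006,0],1],[[4,0,2.5],[0,0.004,0],1]]}}

```text
clock: 4.47
tool_pos: [555.0, -43.2, 54.7]
orientation: [-3.138, 0.005, 2.822]
force: [1.5, -1.8, 8.9]
opening: 0.007
```

Request:
{"op": "carry_out", "data": {"commands": [[[3,0,2.5],[0,0.004,0],1],[[3,0,2.5],[0,0.004,0],1]]}}

```text
clock: 4.63
tool_pos: [554.4, -43.0, 54.8]
orientation: [-3.139, 0.013, 2.822]
force: [4.2, -1.4, 5.9]
opening: 0.006
```

Motion has stalled at x≈554 and the drag force has risen, which looks like the end stop. I'll give one firmer pull to confirm.

Request:
{"op": "carry_out", "data": {"commands": [[[3,0,3],[0,0.008,0],1],[[4,0,3],[0,0.006,0],1]]}}

```text
clock: 4.8
tool_pos: [553.9, -42.9, 54.7]
orientation: [-3.14, 0.018, 2.822]
force: [4.5, -2.5, 7.6]
opening: 0.003
```

Request:
{"op": "carry_out", "data": {"commands": [[[0,0,-5],[0,0,0],1],[[0,0,-15],[0,0,0],1],[[0,0,-30],[0,0,0],1],[[0,0,-40],[0,0,0],1],[[0,0,-40],[0,0,0],1]]}}

```text
clock: 5.22
tool_pos: [541.8, -40.1, 175.4]
orientation: [-3.136, -0.013, 2.822]
force: [0.7, -0.3, 0.7]
opening: 0.006
```

```bash
python3 - <<'E'
from h import *
s=env.get_state(); print(s['tool_pos'],s['force'])
snap('scene','s3');snap('side','d3')
a=cv2.imread('pics/s3.png')[180:280,250:390]; b=cv2.imread('pics/d3.png')[160:235,215:335]
cv2.imwrite('pics/s3c.png',cv2.resize(a,None,fx=5,fy=5,interpolation=cv2.INTER_CUBIC))
cv2.imwrite('pics/d3c.png',cv2.resize(b,None,fx=6,fy=6,interpolation=cv2.INTER_CUBIC))
E
```

```text
[541.75974893 -40.06176127 175.39954612] [ 0.66194284 -0.26638104  0.65474403]
```

View pics/s3c.png

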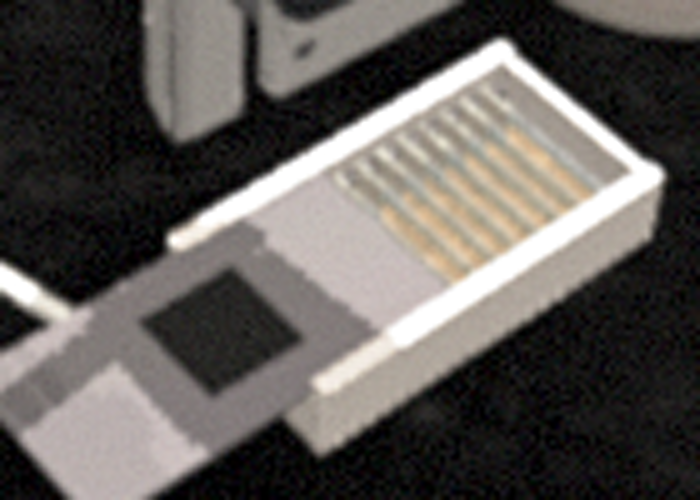

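View pics/d3c.png

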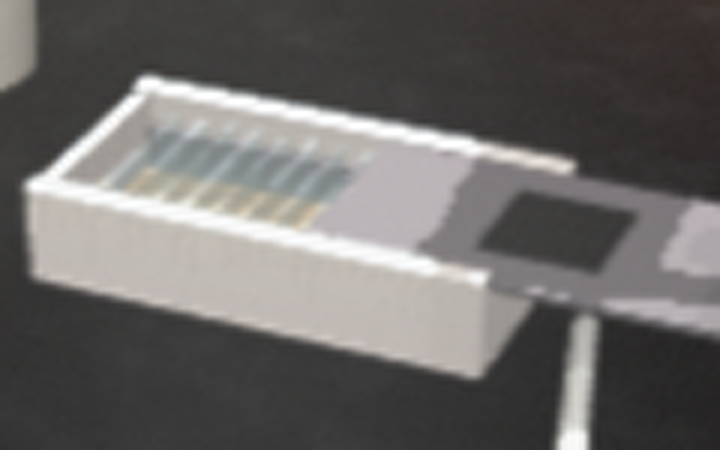

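View pics/s3.png

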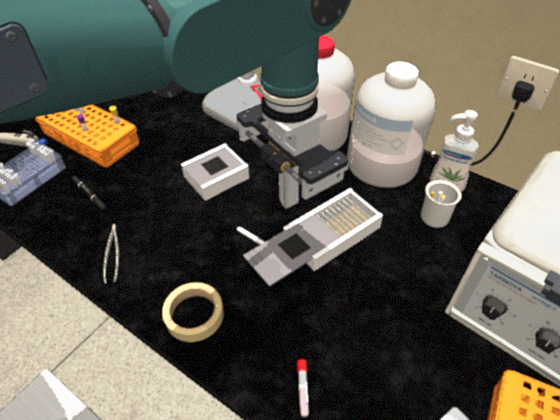

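```bash
python3 - <<'E'
from h import *
b=np.array([643.7,-72.4]); a=np.array([.952,-.308])
for f,pts,ox,oy,k in (('s3',[(138,322),(232,267),(303,335),(215,395)],250,180,5),('d3',[(530,190),(638,212),(600,272),(478,248)],215,160,6)):
    c=np.load(f'pics/{f}.npz')
    P=np.mean([plane(c,ox+(p[0]+.5)/k-.5,oy+(p[1]+.5)/k-.5,35.5) for p in pts],0)
    print(f,P,-(P[:2]-b)@a, (np.array([639.,-71.8])-P[:2])@a)
print(env.get_state()['clock'])
E
```

```text
s3 [553.74010431 -43.96729807  35.5       ] 94.39909288886768 89.73989288886763
d3 [553.05899199 -44.38095686  35.5       ] 94.92010491538532 90.26090491538528
5.3167
```

Request:
{"op": "carry_out", "data": {"commands": [[[0,0,0],[0,0,0],1],[[0,0,0],[0,0,0],1],[[0,0,0],[0,0,0],1]]}}

```text
clock: 5.57
tool_pos: [545.2, -40.4, 182.4]
orientation: [-3.139, 0.002, 2.822]
force: [0.2, -0.4, -0.3]
opening: 0.003
```

```bash
python3 -c "
from h import *
s=env.get_state();print(s['tool_pos'],s['force'],abs(s['joint_vel']).max());print(env.sign_off())"
```

```text
[545.16104571 -40.43391545 182.40127486] [ 0.24029088 -0.44050751 -0.30708358] 0.01990192951407177
the job is handed in; nothing more can be done
None
```

The long box is open as far as its cover goes, and the job was handed in at about 5.6 s. I pressed closed fingertips on the cover's patch with mostly 5–9 N (12 N at most). I drew it about 90 mm to its end stop, where it stalled and the drag force rose from about 1.5 to 4–5 N, then lifted clear.

- **Travel:** both cameras put the patch about 94.5 mm from the box centre, against the 95 mm end stop. That takes the patch as centred when shut. It means the cover started about 5 mm open, which is within the 6 mm stated.
- **Slides:** they show at the rear of the box and can be reached.
- **Short box:** it looks shut and unmoved in the last scene picture. I did not measure it.
- **Robot at hand-in:** it was touching nothing, almost still, with the tool force within 1 N of zero.

No check failed or disagreed.

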